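# Clear the shoe jig, sort what lay on it, and set the heel section one hole tighter

### The job

First clear the shoe jig's rail, sorting what lies on it: the awl goes into the yellow tool bin and the black rubber heel into the white bin with the other heels. Then pull the red lock knob up, slide the heel section one hole towards the toe cup and let the pin drop fully home in that next hole. Finish still gripping the knob, with the pin held fully home, and leave the other things on the bench where they are.

Things in the scene. Friction and masses are not known exactly. Their poses are not given: they have to be found in the camera images.
- jig: Shoe jig fixed to the bench, place and yaw vary. Green base 100 (x) x 360 (y) x 10 mm; aluminium rail 44 mm wide along its y, top 40 mm above the bench, 13 mm holes every 25 mm on the centre line, white ticks beside them. Wooden toe cup, 72 mm wide, at the +y end (y 140 to 180 mm, top 92 mm up). Origin: centre of the underside; z up, +y towards the toe cup.
- heel_slide (a joint): Travel (m) of the blue heel section along the jig's +y, towards the toe cup: 0 at the start (pin in the first hole, at jig y -145 mm), 0.025 = next hole. 1.5 mm play when locked; slides with about 3 N when the pin is out. Its wooden heel cup (68 mm wide, top 88 mm up) stands 50 to 79 mm ahead of the knob's axis; the next hole shows between knob and cup.
- plunger (a joint): Lift (m) of the spring lock pin on the heel section: 0 = fully home in a hole; grows as the knob is pulled straight up; stop at 0.018. The spring pushes it down, 6 N at 0, 10 N at the stop. The 10 mm round-ended pin reaches 11 mm into the rail: above 0.012 it is clear and the section slides; let go between holes it rests on the rail at 0.011.
- knob: Red round upright knob on the lock pin, 28 mm across, 32 mm tall, lower 7 mm tapered; moves up with the pin and along with the heel section. Origin: its centre, 98 mm above the bench when the pin is home; axes parallel to the jig's. Below it a 22 mm steel housing ends 78 mm above the bench; both sides across the rail are free.
- awl: Awl: squared ochre wooden handle 70 long x 24 x 24 mm, with brass ferrule and steel point reaching 30 mm further along its own +y. Lies flat on the rail, roughly along it (its width across the rail), either nearer the heel cup or nearer the toe cup. 42 to 84 g. Origin: middle of the handle's underside.
- heel_block: Black rubber shoe heel, 20 mm thick, brown patch on top: 50 mm wide (own x, across the rail) for y -26 to +8 mm, 36 mm wide for y +8 to +26 mm. Lies flat on the rail, in the place the awl does not take. 50 to 100 g. Origin: on its underside.
- yellow_bin: Yellow open tool bin fixed to the bench, left or right of the jig (varies), 180 (own x) x 130 (y) x 50 mm high, walls and floor 4 mm. Small tools up to 19 mm high lie across its +x end (x from 47 mm on); the rest of its floor is free. Origin: centre of the underside.
- white_bin: White open bin for heels, fixed to the bench on the other side of the jig, 180 (own x) x 130 (y) x 50 mm high, walls and floor 4 mm. A row of black heels 39 mm high fills its +x end (x from 45 mm on); the rest of its floor is free. Origin: centre of the underside.
- shoe: Bystander: black shoe, about 250 mm long, 95 mm high, beyond the jig. Origin: underside of the sole.
- polish_tin: Bystander: round red-lidded tin, 75 mm across, 26 mm high, just beyond the jig. Origin: centre of the underside.
- glue_jar: Bystander: amber jar with black cap, 68 mm across, 100 mm high, beyond the jig. Origin: centre of the underside.
- hammer: Bystander: hammer, 260 mm long, lying beyond the jig, to the left. Origin: on the underside.
- brush: Bystander: brush, 200 mm long, lying between robot and jig, to the right. Origin: on the underside.
- spool: Bystander: black thread spool standing between robot and jig, to the left, 40 mm across, 48 mm high. Origin: centre of the underside.

How it is judged:
By the outcome, as a careful person would: the job done as asked, in the order asked, and still so for the second after the job is handed in, while the arm keeps its last pose, push and grip.
It also fails if it takes over 64 s, if anything falls off the work surface, if the arm or the gripper's body presses on something with over 40 N, if the wrist force passes 120 N, or if a joint passes its speed limit or range.

### The arm

A 6-joint arm with a two-finger parallel gripper is mounted at the origin on the work surface. World frame = base frame: x ahead of the robot, y to its left, z up, the work surface at z = 0. Lengths are in m, angles in degrees, forces in N, time in s.
With the tool pointing down it reaches from about 0.4 to 0.825 m from the base axis. Payload 7 kg.
Tool frame: the origin (TCP) lies on the centre line of the jaws, within the pads' length; the fingertips stand 8 mm ahead of it and the grasp point (between the pads) lies 11 mm behind it; z points along the fingers, y is the line along which they close (so a half turn about z gives the same grasp; the last joint's range is limited). The gripper opens to 88 mm and grips with 3 to 60 N. Pads are 19 mm wide; open, the fingers measure 130 mm over their backs; the gripper's body (78 mm by 193 mm) begins 47 mm behind the grasp point.
Start: joints at [-60.499, 20.546, 0.682, 0, -70.136, -16.507], TCP at [0.152, -0.658, 0.235] pointing down, gripper open.
Joint ranges: [-176.03, 176.03], [-82.01, 121.73], [-58.28, 71.71], [-173.87, 95.51], [-174.79, -0.11], [-173.66, 173.66]. Speed limits (degrees/s): [136.94, 136.94, 172.46, 180, 180, 180].

### API

Orientations are given as [roll, pitch, yaw] about the fixed x, y, z axes, in that order (R = Rz(yaw) Ry(pitch) Rx(roll)).
In Python, from plant import r gives the robot as it stands.
- The arm moves only by the tool carry_out, never from a script. Its argument "targets" is a list of rows, each a list of 6 numbers: the shift along the tool's x, y, z scaled (see below), then the turn, a rotation vector about the tool's x, y, z scaled (see below). A call has 1 to 5 rows; each row shifts and turns the commanded pose from where the row before left it, along the tool's axes as they then stand; what a row does not reach is not made up. The controller multiplies each number of a shift by 0.5 m and each number of a turn by 60 degrees. A row lasts 1/8 s, in which the tool goes at most 62.5 mm and 10.7 degrees, less where a joint would pass 70% of its speed; a pose out of reach is approached as far as the arm can. A call with a number of a shift or a turn outside -1 to 1 is refused whole. A call with a gripper value outside its range is refused whole. "hand" is the opening, from 0 (shut) to 1 (fully open), set as the call begins (left out, the last holds). The fingers move at their own pace and stop on an object; "squeeze" is the grip in N (left out, the last holds). Time passes only in rows, so rows that do not move let the fingers close. It gives the time, the measured TCP pose, the force, the opening and the grip force at its end, in the units of the state.
- r.get_state(): the state, without advancing time (a new reading comes with each control period).
- r.capture(name): name is "scene" or "side" or "wrist"; returns the picture (480x640x3 uint8, red, green, blue); there is no depth.
- r.camera_info(name): a dict with "K" (3x3 intrinsics, pixels), "eye" and "attitude" of the camera in the world. Camera axes: x right, y down, z forward; pixel columns grow to the right and rows downward; lengths in m; the calibration is good to about 2 mm. A picture is of the moment at which its call begins: read the wrist's pose just before it. camera_info takes no time and is no camera call; for the wrist camera it gives the pose at the moment of the call.
- r.close_job(): hands the job in; it is judged then, once.
The state is a dict: "time_s": time; "joints": joint angles; "qd": joint speeds; "joint_torque": joint torques, N m; "tcp_pos": TCP position; "eef_rot": TCP orientation; "contact_force": force on the tool from outside, world axes, zero at the start; "moment": the same for the moment, N m; "gripper_width": finger opening in m; "gripper_force": force on a finger pad.
Only numpy, scipy, OpenCV 4.12 (cv2) and the standard library are available. Lean on these libraries where they do the work, as an engineer would, in place of code of your own. Each camera call takes 0.05 s, during which the arm holds its last target. There are 200 camera calls.

## Working session

There is one attempt and no reset: what is moved stays moved. The work goes in short steps, Python scripts to look and compute and a tool call to move; the robot and the scene stay as the last step left them, time stands still between calls to the robot, and variables do not carry over. Pictures are saved under pics/ and viewed, at most 10 in all, crops included, and the job is handed in when it is done.

Besides the shell and the picture viewer there is one more tool, called after "Emit:" in YAML: its name, and indented under it one key for each argument. carry_out: Moves the arm, as the interface text tells. Its arguments: {"type":"object","properties":{"targets":{"type":"array","items":{"type":"array","items":{"type":"number","minimum":-1,"maximum":1}}},"hand":{"type":"number"},"squeeze":{"type":"number"}},"required":["targets"]}

```bash
ls; mkdir -p pics
python3 - <<'E'
from plant import r
import cv2,numpy as np
for n in("scene","side"):
    im=r.capture(n); cv2.imwrite(f"pics/{n}0.png",im[:,:,::-1]); c=r.camera_info(n); print(n,c)
print(r.camera_info("wrist")); print(r.get_state())
E
```

```text
pics
scene {'K': array([[462.4206013 ,   0.        , 310.965047  ],
       [  0.        , 462.4206013 , 242.72585441],
       [  0.        ,   0.        ,   1.        ]]), 'eye': array([ 0.91238954, -0.44062606,  0.8641922 ]), 'attitude': array([-143.04889547,   -0.35864308,   40.94695806])}
side {'K': array([[458.95780516,   0.        , 318.57564609],
       [  0.        , 458.95780516, 237.24745167],
       [  0.        ,   0.        ,   1.        ]]), 'eye': array([0.50009333, 0.6429893 , 0.75503245]), 'attitude': array([-135.65670322,    0.5474811 , -174.08083597])}
{'K': array([[392.23322774,   0.        , 317.43357057],
       [  0.        , 392.23322774, 238.22899636],
       [  0.        ,   0.        ,   1.        ]]), 'eye': array([ 0.07118061, -0.67580918,  0.38350049]), 'attitude': array([ 1.62676027e+02, -9.36188468e-02,  1.02993802e+02])}
{'time_s': 0.1, 'joints': array([-6.04985386e+01,  2.05874848e+01,  6.38808982e-01, -1.62456004e-02,
       -7.01361291e+01, -1.65084117e+01]), 'qd': array([ 0.04094756, -0.15601624, -0.04795159,  0.1133997 ,  0.00684445,
       -0.0224081 ]), 'joint_torque': array([-1.98648115e-03, -5.84163487e+01,  2.93751991e+01,  7.01554030e+00,
        1.01614633e-02, -5.27913073e-05]), 'tcp_pos': array([ 0.1516493 , -0.65730739,  0.2337177 ]), 'eef_rot': array([ 1.79914351e+02, -9.45668401e-03, -1.67012475e+02]), 'contact_force': array([-0.100068  , -0.40590166,  0.21704046]), 'moment': array([0.03860634, 0.05980134, 0.0161423 ]), 'gripper_force': 0.0, 'gripper_width': 0.08768235777059205}
```

View pics/scene0.png

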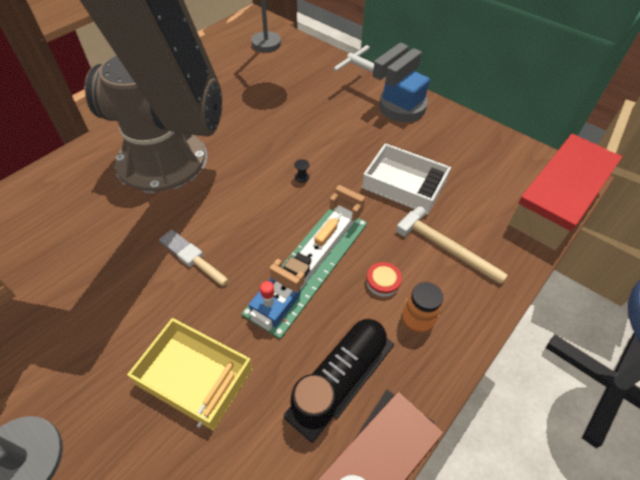

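View pics/side0.png

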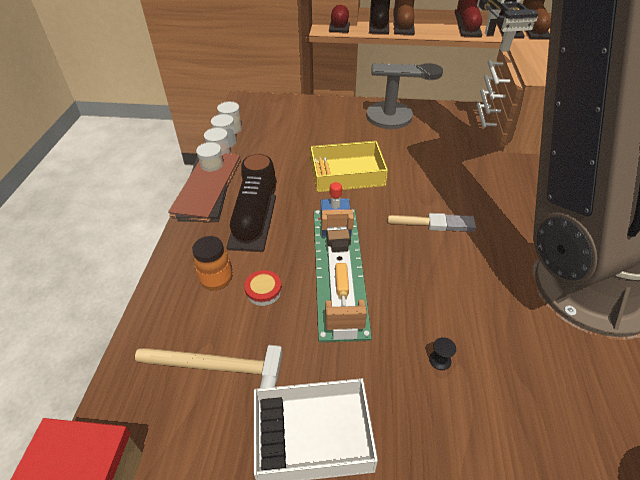

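The scene view shows the jig with its heel end at about (268,300) and toe cup at (348,200). The heel block lies against the heel cup at (295,268) and the awl near the toe cup at (327,232). The yellow bin is at (190,370) with its tools at the (215,390) end, and the white bin is at (405,178) with its heels at (432,182). The side view agrees: heel block (338,240), awl (342,280), knob (336,190).

```bash
cat > h.py <<'E'
import numpy as np, cv2
from scipy.spatial.transform import Rotation as Ro
from plant import r
def cam(n):
    c=r.camera_info(n); return c["K"],c["eye"],Ro.from_euler("xyz",c["attitude"],degrees=True).as_matrix()
def ray(c,uv):
    K,e,R=c; uv=np.atleast_2d(uv).astype(float)
    return np.c_[uv,np.ones(len(uv))]@np.linalg.inv(K).T@R.T
def plane(c,uv,z):
    d=ray(c,uv); return c[1]+d*((z-c[1][2])/d[:,2])[:,None]
def tri(c1,u1,c2,u2):
    A=[];b=[]
    for c,u in((c1,u1),(c2,u2)):
        d=ray(c,u)[0];d/=np.linalg.norm(d);P=np.eye(3)-np.outer(d,d);A.append(P);b.append(P@c[1])
    return np.linalg.lstsq(np.vstack(A),np.hstack(b),rcond=None)[0]
def proj(c,p):
    K,e,R=c; q=(np.atleast_2d(p)-e)@R@K.T; return q[:,:2]/q[:,2:]
def mask(im,lo,hi,box=None):
    m=cv2.inRange(cv2.cvtColor(im,cv2.COLOR_RGB2HSV),lo,hi)
    if box: k=np.zeros_like(m);x0,y0,x1,y1=box;k[y0:y1,x0:x1]=1;m=m*k
    return m
def big(m):
    cs,_=cv2.findContours(m,cv2.RETR_EXTERNAL,cv2.CHAIN_APPROX_NONE); return max(cs,key=cv2.contourArea)[:,0,:]
def rect(pts):
    (c,s,a)=cv2.minAreaRect((pts[:,:2]*1000).astype(np.float32)); return np.round(c,1),np.round(s,1),round(a,1)
def cen(cnt):
    m=cv2.moments(cnt.reshape(-1,1,2)); return [m["m10"]/m["m00"],m["m01"]/m["m00"]]
E
python3 - <<'E'
from h import *
I={n:cv2.imread(f"pics/{n}0.png")[:,:,::-1].copy() for n in("scene","side")}
C={n:cam(n) for n in I}
B={"scene":(235,180,380,340),"side":(305,170,385,345)}
for n in I:
    g=mask(I[n],(60,60,40),(95,255,255),B[n]); ys,xs=np.nonzero(g)
    print(n,"jig",rect(plane(C[n],np.c_[xs,ys],.01)))
k=[cen(big(mask(I[n],(172,120,80),(180,255,255),B[n])|mask(I[n],(0,200,80),(4,255,255),B[n]))) for n in I]
print("knob",k,tri(C["scene"],k[0],C["side"],k[1]))
y={"scene":(120,310,260,440),"side":(300,135,400,200)}
w={"scene":(355,140,460,215),"side":(245,370,385,480)}
for n in I:
    for nm,m in(("yellow",mask(I[n],(22,120,60),(33,255,255),y[n])),("white",mask(I[n],(0,0,130),(180,45,255),w[n]))):
        h=cv2.convexHull(big(m))[:,0]; 
        print(n,nm,rect(plane(C[n],h,.05)), np.round(plane(C[n],cv2.approxPolyDP(h,6,True)[:,0],.05)[:,:2]*1000).tolist())
    b=(310,210,345,250) if n=="scene" else (330,258,355,305)
    a=big(mask(I[n],(10,120,120),(25,255,255),b)); print("awl",cen(a),rect(plane(C[n],a,.06)))
E
```

```text
scene jig (array([532.3,  -3.5]), array([ 98. , 356.8]), 7.7)
side jig (array([530.3,   4. ]), array([ 98.6, 358.9]), 7.8)Traceback (most recent call last):
  File "<stdin>", line 8, in <module>
  File "h.py", line 27, in cen
    m=cv2.moments(cnt.reshape(-1,1,2)); return [m["m10"]/m["m00"],m["m01"]/m["m00"]]
                                                ~~~~~~~~^~~~~~~~~
ZeroDivisionError: float division by zero
```

Run:
```python
from h import *
I={n:cv2.imread(f"pics/{n}0.png")[:,:,::-1].copy() for n in("scene","side")}
C={n:cam(n) for n in I}
B={"scene":(255,275,280,305),"side":(326,178,346,205)}
k=[cen(big(mask(I[n],(172,120,80),(180,255,255),B[n])|mask(I[n],(0,150,80),(6,255,255),B[n]))) for n in I]
print("knob",k,tri(C["scene"],k[0],C["side"],k[1]))
y={"scene":(120,310,260,440),"side":(300,135,400,200)}
w={"scene":(355,140,460,215),"side":(245,370,385,480)}
for n in I:
    for nm,m in(("yellow",mask(I[n],(22,120,60),(33,255,255),y[n])),("white",mask(I[n],(0,0,130),(180,45,255),w[n]))):
        h=cv2.convexHull(big(m))[:,0]; 
        print(n,nm,rect(plane(C[n],h,.05)), np.round(plane(C[n],cv2.approxPolyDP(h,6,True)[:,0],.05)[:,:2]*1000).tolist())
    b=(310,210,345,250) if n=="scene" else (330,258,355,305)
    a=big(mask(I[n],(10,120,120),(25,255,255),b)); print("awl",cen(a),rect(plane(C[n],a,.06)))
```

```text
knob [[266.3703703703704, 288.75775775775776], [335.48506571087216, 189.88649940262843]] [ 0.54893235 -0.14331233  0.1003532 ]
scene yellow (array([ 539. , -336.8]), array([195. , 137.6]), 13.2) [[431.0, -293.0], [604.0, -252.0], [622.0, -265.0], [648.0, -381.0], [459.0, -419.0]]
scene white (array([555.3, 323.7]), array([186. , 201.5]), 11.7) [[446.0, 397.0], [622.0, 436.0], [661.0, 268.0], [629.0, 236.0], [499.0, 236.0]]
awl [315.12, 215.97454545454545] (array([486.8,  80.6]), array([34.5, 53.2]), 41.0)
side yellow (array([ 529.7, -307. ]), array([185.9, 191.6]), 13.2) [[461.0, -417.0], [437.0, -232.0], [598.0, -198.0], [633.0, -378.0]]
side white (array([548.2, 348.1]), array([178.8, 176.3]), 11.4) [[640.0, 277.0], [473.0, 275.0], [450.0, 418.0], [617.0, 444.0], [647.0, 311.0]]
awl [341.7324561403509, 279.4025341130604] (array([519.8,  78.8]), array([23.1, 86.9]), 5.4)
```

```bash
cat >> h.py <<'E'
def plan(tgt,rpy,n=None):
    "print rows from the measured pose to tgt (m), rpy (deg)"
    s=r.get_state(); p=s["tcp_pos"]; R0=Ro.from_euler("xyz",s["eef_rot"],degrees=True)
    w=(R0.inv()*Ro.from_euler("xyz",rpy,degrees=True)).as_rotvec(degrees=True)
    d=np.array(tgt)-p
    n=n or int(np.ceil(max(np.linalg.norm(d)/.0615,np.linalg.norm(w)/10.5,1)))
    for i in range(n):
        R=R0*Ro.from_rotvec(w*i/n,degrees=True)
        print(np.round(np.r_[R.inv().apply(d/n)/.5,w/n/60],3).tolist())
def st():
    s=r.get_state(); print(round(s["time_s"],2),np.round(s["tcp_pos"],4),np.round(s["eef_rot"],1),np.round(s["contact_force"],1),round(s["gripper_width"],4),s["gripper_force"])
E
python3 -c "
from h import *
plan([.53,-.13,.30],[180,0,-82.3])"
```

```text
[-0.089, 0.078, -0.012, 0.0, 0.0, -0.128]
[-0.098, 0.065, -0.012, 0.0, 0.0, -0.128]
[-0.106, 0.052, -0.012, 0.0, 0.0, -0.128]
[-0.112, 0.037, -0.012, 0.0, 0.0, -0.128]
[-0.116, 0.022, -0.012, 0.0, 0.0, -0.128]
[-0.118, 0.006, -0.012, 0.0, 0.0, -0.128]
[-0.118, -0.01, -0.012, 0.0, 0.0, -0.128]
[-0.115, -0.026, -0.012, 0.0, 0.0, -0.128]
[-0.111, -0.041, -0.012, 0.0, 0.0, -0.128]
[-0.104, -0.055, -0.012, 0.0, 0.0, -0.128]
[-0.096, -0.069, -0.012, 0.0, 0.0, -0.128]
```

Emit:
carry_out:
  targets:
    - [-0.09,0.078,-0.012,0,0,-0.128]
    - [-0.098,0.065,-0.012,0,0,-0.128]
    - [-0.106,0.052,-0.012,0,0,-0.128]
    - [-0.112,0.037,-0.012,0,0,-0.128]
    - [-0.116,0.022,-0.012,0,0,-0.128]

```text
time_s: 0.72
tcp_pos: [0.3249, -0.4161, 0.2646]
eef_rot: [180.0, 0.0, -128.4]
contact_force: [1.1, -0.5, -0.1]
gripper_width: 0.0875
gripper_force: 0.0
```

Emit:
carry_out:
  targets:
    - [-0.118,0.006,-0.012,0,0,-0.128]
    - [-0.118,-0.01,-0.012,0,0,-0.128]
    - [-0.115,-0.026,-0.012,0,0,-0.128]
    - [-0.111,-0.041,-0.012,0,0,-0.128]
    - [-0.104,-0.055,-0.012,0,0,-0.128]

```text
time_s: 1.35
tcp_pos: [0.4976, -0.1766, 0.2947]
eef_rot: [-180.0, 0.0, -89.9]
contact_force: [0.7, -0.7, 0.7]
gripper_width: 0.0877
gripper_force: 0.0
```

Emit:
carry_out:
  targets:
    - [-0.096,-0.069,-0.012,0,0,-0.128]
    - [0,0,0,0,0,0]
    - [0,0,0,0,0,0]

```text
time_s: 1.72
tcp_pos: [0.5313, -0.1304, 0.3]
eef_rot: [179.9, 0.0, -82.5]
contact_force: [0.6, -0.4, 0.3]
gripper_width: 0.0876
gripper_force: 0.0
```

Run:
```python
from h import *
st(); c=cam("wrist"); im=r.capture("wrist"); cv2.imwrite("pics/w1.png",im[:,:,::-1]); np.savez("w1.npz",K=c[0],e=c[1],R=c[2])
```

```text
1.73 [ 0.5313 -0.1304  0.3   ] [179.9   0.  -82.5] [ 0.6 -0.4  0.3] 0.0876 0.0
```

View pics/w1.png

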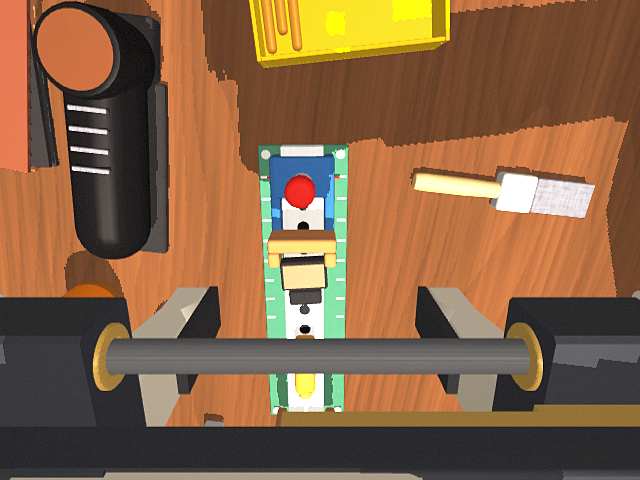

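The view shows the knob at (300,192), the heel block at (304,275) and part of the awl at (305,375), which the gripper hides. Image up is world -y. I'll move along +y so the camera sits above the rail.

Emit:
carry_out:
  targets:
    - [-0.12,-0.008,0,0,0,0]
    - [-0.12,-0.008,0,0,0,0]
    - [-0.12,-0.008,0,0,0,0]
    - [-0.12,-0.008,0,0,0,0]
    - [-0.12,-0.008,0,0,0,0]

```text
time_s: 2.4
tcp_pos: [0.512, 0.1697, 0.3009]
eef_rot: [-180.0, 0.0, -82.7]
contact_force: [2.0, -0.4, 1.6]
gripper_width: 0.0879
gripper_force: 0.0
```

Emit:
carry_out:
  targets:
    - [0,0,0,0,0,0]
    - [0,0,0,0,0,0]

```text
time_s: 2.65
tcp_pos: [0.5122, 0.1684, 0.3005]
eef_rot: [180.0, -0.0, -82.6]
contact_force: [0.3, -0.3, -0.3]
gripper_width: 0.0875
gripper_force: 0.0
```

Run:
```python
from h import *
st(); c=cam("wrist"); im=r.capture("wrist"); cv2.imwrite("pics/w2.png",im[:,:,::-1]); np.savez("w2.npz",K=c[0],e=c[1],R=c[2])
```

```text
2.65 [0.5122 0.1684 0.3005] [180.   -0.  -82.6] [ 0.3 -0.3 -0.3] 0.0875 0.0
```

View pics/w2.png

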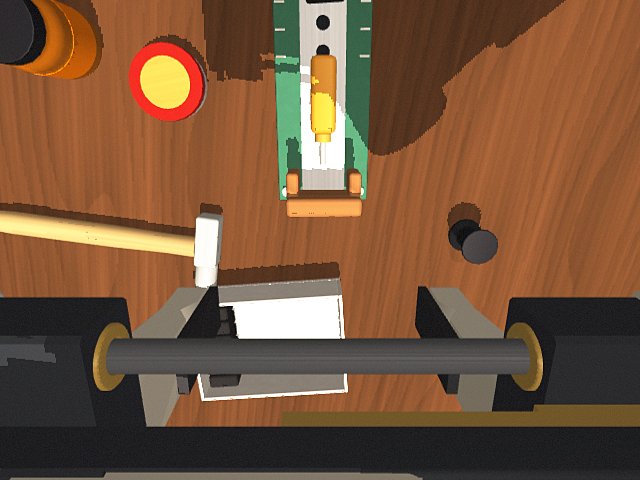

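The awl handle spans (322,55) to (323,133) and points at the toe cup. The camera is almost directly above it. The heel block's front end shows in w1 at about (305,303).

Run:
```python
from h import *
def L(n): d=np.load(n+".npz"); return (d["K"],d["e"],d["R"]),cv2.imread(f"pics/{n}.png")[:,:,::-1].copy()
c1,i1=L("w1"); c2,i2=L("w2")
m=mask(i2,(10,110,80),(30,255,255),(305,50,345,134)); a=big(m)
print("awl",rect(plane(c2,a,.064)), rect(plane(c2,a,.052)), a.min(0),a.max(0))
# jig from w1,w2
for c,i,b in((c1,i1,(250,140,360,420)),(c2,i2,(265,0,380,215))):
    g=mask(i,(60,60,30),(95,255,255),b); ys,xs=np.nonzero(g); P=plane(c,np.c_[xs,ys],.01); print("jig",rect(P))
k=big(mask(i1,(172,120,60),(180,255,255),(275,160,325,220))|mask(i1,(0,150,60),(6,255,255),(275,160,325,220)))
print("knob top",k.min(0),k.max(0),rect(plane(c1,k,.114)))
h=big(mask(i1,(0,0,0),(180,255,60),(270,255,340,310))); print("heel black",h.min(0),h.max(0),rect(plane(c1,h,.06)))
print("heel end",plane(c1,[[290,302],[321,302],[281,280],[327,280],[282,285],[326,290]],.06)*1000)
for u in ([303,226],[304,310],[305,329]): print("hole",plane(c1,[u],.04)*1000)
for u in ([322.5,22],[322.5,50]): print("hole2",plane(c2,[u],.04)*1000)
cv2.imwrite("pics/c1.png",cv2.resize(i1[215:400,240:370],None,fx=4,fy=4,interpolation=cv2.INTER_CUBIC)[:600,:,::-1])
```

```text
awl (array([518. ,  69.2]), array([22.8, 68. ]), 7.2) (array([517.9,  68.6]), array([23.5, 70.1]), 7.2) [311  55] [336 133]
jig (array([527.8,  -2. ]), array([ 99.1, 356.5]), 7.8)
jig (array([517.1,  77.8]), array([ 99.1, 199.9]), 7.7)
knob top [284 175] [314 208] (array([ 547.6, -146.5]), array([26. , 28.8]), 7.3)
heel black [280 256] [323 266] (array([537.9, -64.2]), array([46.8,  8.6]), 14.5)
heel end [[544.30478417 -13.51719114  60.        ]
 [510.59903436 -17.93049858  60.        ]
 [556.77800422 -38.24744773  60.        ]
 [507.66947719 -44.68070168  60.        ]
 [555.10365307 -32.55922257  60.        ]
 [507.1283297  -32.88606035  60.        ]]
hole [[540.51014175 -95.60453553  40.        ]]
hole [[527.27963823   4.6752318   40.        ]]
hole [[523.11762747  29.24303836  40.        ]]
hole2 [[527.11407082   4.39041219  40.        ]]
hole2 [[523.93751949  28.03233818  40.        ]]
```

View pics/c1.png

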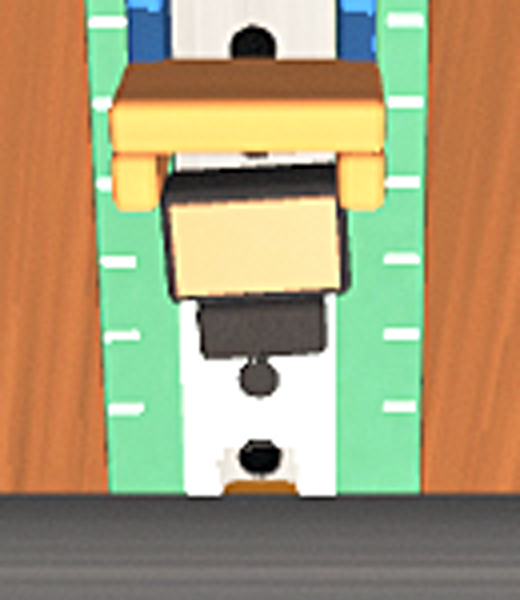

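The heel block is turned about 2.5° against the jig. Its shoulder runs from (283,290) to (327,288) and its narrow end from (290.5,304.5) to (321.5,303). The heel cup's two braces reach down to v≈267.

Run:
```python
from h import *
d=np.load("w1.npz"); c=(d["K"],d["e"],d["R"])
P=plane(c,[[290.5,304.5],[321.5,303],[283,290],[327,288]],.06)*1000; print(P.round(1))
for a,b in((0,1),(2,3)): v=P[a]-P[b]; print(np.hypot(*v[:2]),np.degrees(np.arctan2(v[1],v[0])))
for z in(.03,.05,.07,.088): print(z,(plane(c,[[274,267.5],[330,267.5]],z)*1000).round(0).tolist())
u=np.radians(7.7); J=np.array([[np.cos(u),np.sin(u)],[-np.sin(u),np.cos(u)]])
print("jig frame",((P[:,:2]-[529,-.5])@J.T).round(1).tolist())
plan([.518,.070,.12],[180,0,-82.8])
```

```text
[[543.4 -10.6  60. ]
 [509.9 -16.8  60. ]
 [553.4 -26.8  60. ]
 [506.4 -35.4  60. ]]
34.10706565431073 10.51924849251503
47.80859904046781 10.301454373558148
0.03 [[568.0, -39.0, 30.0], [504.0, -48.0, 30.0]]
0.05 [[566.0, -48.0, 50.0], [506.0, -56.0, 50.0]]
0.07 [[565.0, -56.0, 70.0], [507.0, -63.0, 70.0]]
0.088 [[564.0, -63.0, 88.0], [509.0, -70.0, 88.0]]
jig frame [[12.9, -11.9], [-21.1, -13.6], [20.7, -29.4], [-27.1, -31.5]]
[0.049, 0.003, 0.09, 0.0, -0.0, 0.001]
[0.049, 0.003, 0.09, 0.0, -0.0, 0.001]
[0.049, 0.003, 0.09, 0.0, -0.0, 0.001]
[0.049, 0.003, 0.09, 0.0, -0.0, 0.001]
```

Emit:
carry_out:
  targets:
    - [0.049,0.003,0.09,0,0,0]
    - [0.049,0.003,0.09,0,0,0]
    - [0.049,0.003,0.09,0,0,0]
    - [0.049,0.003,0.09,0,0,0]
    - [0,0,0,0,0,0]
  hand: 0.7
  squeeze: 20

```text
time_s: 3.32
tcp_pos: [0.5167, 0.0674, 0.1175]
eef_rot: [179.6, -0.1, -82.8]
contact_force: [0.9, -0.1, -0.4]
gripper_width: 0.0614
gripper_force: 0.0
```

Emit:
carry_out:
  targets:
    - [0,0,0.06,0,0,0]
    - [0,0,0.076,0,0,0]
    - [0,0,0,0,0,0]

```text
time_s: 3.7
tcp_pos: [0.5183, 0.0702, 0.0517]
eef_rot: [179.8, -0.1, -82.6]
contact_force: [0.0, -0.6, -0.2]
gripper_width: 0.0615
gripper_force: 0.0
```

Emit:
carry_out:
  targets:
    - [0,0,0,0,0,0]
    - [0,0,0,0,0,0]
    - [0,0,0,0,0,0]
    - [0,0,0,0,0,0]
  hand: 0
  squeeze: 25

```text
time_s: 4.2
tcp_pos: [0.5195, 0.0717, 0.0532]
eef_rot: [-179.9, 0.0, -82.5]
contact_force: [0.4, -0.3, 0.8]
gripper_width: 0.0269
gripper_force: 0.0
```

Emit:
carry_out:
  targets:
    - [0,0,-0.05,0,0,0]
    - [0,0,-0.1,0,0,0]
    - [0,0,-0.1,0,0,0]
    - [0,0,-0.05,0,0,0]

```text
time_s: 4.7
tcp_pos: [0.5201, 0.0719, 0.2057]
eef_rot: [-179.8, 0.1, -82.5]
contact_force: [0.2, 0.1, -0.8]
gripper_width: 0.0237
gripper_force: 25.0
```

Run:
```python
from h import *
st()
u=np.radians(12.6); b=np.array([.533,-.335])
# handle centre at bin (-22,-13): awl spans y -48..+52
t=b+np.array([np.cos(u)*-.022+np.sin(u)*.013, np.sin(u)*-.022-np.cos(u)*.013]); print(t)
plan([*t,.20],[180,0,-78])
```

```text
4.7 [0.5201 0.0719 0.2057] [-1.798e+02  1.000e-01 -8.250e+01] [ 0.2  0.1 -0.8] 0.0237 24.999876022338867
[ 0.51436569 -0.35248607]
[0.12, 0.017, 0.001, -0.001, 0.0, -0.011]
[0.12, 0.019, 0.001, -0.001, 0.0, -0.011]
[0.12, 0.02, 0.002, -0.001, 0.0, -0.011]
[0.119, 0.021, 0.002, -0.001, 0.0, -0.011]
[0.119, 0.023, 0.002, -0.001, 0.0, -0.011]
[0.119, 0.024, 0.002, -0.001, 0.0, -0.011]
[0.119, 0.025, 0.002, -0.001, 0.0, -0.011]
```

Emit:
carry_out:
  targets:
    - [0.12,0.017,0,0,0,-0.011]
    - [0.12,0.019,0,0,0,-0.011]
    - [0.12,0.02,0,0,0,-0.011]
    - [0.119,0.021,0,0,0,-0.011]
    - [0.119,0.023,0,0,0,-0.011]

```text
time_s: 5.32
tcp_pos: [0.5152, -0.2335, 0.2028]
eef_rot: [-180.0, -0.0, -79.2]
contact_force: [2.4, 0.8, -1.2]
gripper_width: 0.0241
gripper_force: 25.0
```

Emit:
carry_out:
  targets:
    - [0.119,0.024,0,0,0,-0.011]
    - [0.119,0.025,0,0,0,-0.011]
    - [0,0,0,0,0,0]
    - [0,0,0,0,0,0]

```text
time_s: 5.82
tcp_pos: [0.5139, -0.3533, 0.2021]
eef_rot: [180.0, 0.0, -78.0]
contact_force: [-0.2, 0.2, -0.5]
gripper_width: 0.0242
gripper_force: 25.0
```

Run:
```python
from h import *
st()
i=r.capture("side"); s=r.capture("scene")
a=cv2.resize(i[60:210,270:420],(400,400)); b=cv2.resize(s[270:450,100:280],(400,400))
cv2.imwrite("pics/y1.png",np.hstack([a,b])[:,:,::-1])
```

```text
5.83 [ 0.5139 -0.3533  0.2021] [180.   0. -78.] [-0.2  0.2 -0.5] 0.0242 24.999941289424896
```

View pics/y1.png

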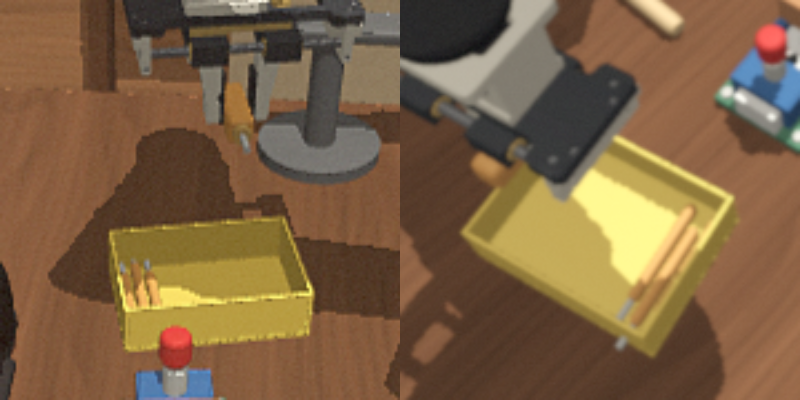

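The awl is held level over the free part of the yellow bin's floor, so I'll lower and release it.

Emit:
carry_out:
  targets:
    - [0,0,0.1,0,0,0]
    - [0,0,0.1,0,0,0]
    - [0,0,0.09,0,0,0]
    - [0,0,0.066,0,0,0]
    - [0,0,0,0,0,0]

```text
time_s: 6.55
tcp_pos: [0.5138, -0.3515, 0.0231]
eef_rot: [179.8, 0.1, -77.8]
contact_force: [-0.3, -0.4, -0.1]
gripper_width: 0.0239
gripper_force: 25.0
```

Emit:
carry_out:
  targets:
    - [0,0,0,0,0,0]
    - [0,0,0,0,0,0]
    - [0,0,0,0,0,0]
  hand: 0.5

```text
time_s: 6.92
tcp_pos: [0.515, -0.3533, 0.0259]
eef_rot: [-179.9, -0.1, -77.9]
contact_force: [-0.4, -0.3, 1.0]
gripper_width: 0.0426
gripper_force: 0.0
```

Emit:
carry_out:
  targets:
    - [0,0,-0.05,0,0,0]
    - [0,0,-0.1,0,0,0]
    - [0,0,-0.1,0,0,0]
    - [0,0,-0.09,0,0,0]
    - [0,0,0,0,0,0]
  hand: 0.75

```text
time_s: 7.55
tcp_pos: [0.5164, -0.3542, 0.1999]
eef_rot: [-179.6, -0.3, -77.9]
contact_force: [0.4, 0.6, -0.3]
gripper_width: 0.0654
gripper_force: 0.0
```

Run:
```python
from h import *
st()
s=r.capture("scene"); i=r.capture("side")
a=cv2.resize(i[60:210,270:420],(400,400)); b=cv2.resize(s[270:450,100:280],(400,400))
cv2.imwrite("pics/y2.png",np.hstack([a,b])[:,:,::-1])
plan([.531,-.038,.17],[180,0,-79.6])
```

```text
7.55 [ 0.5164 -0.3542  0.1999] [-179.6   -0.3  -77.9] [ 0.4  0.6 -0.3] 0.0654 0.0
[-0.102, -0.027, 0.008, -0.0, -0.0, 0.005]
[-0.102, -0.027, 0.008, -0.0, -0.0, 0.005]
[-0.102, -0.026, 0.008, -0.0, -0.0, 0.005]
[-0.102, -0.026, 0.008, -0.0, -0.0, 0.005]
[-0.102, -0.025, 0.008, -0.0, -0.0, 0.005]
[-0.102, -0.025, 0.008, -0.0, -0.0, 0.005]
```

View pics/y2.png

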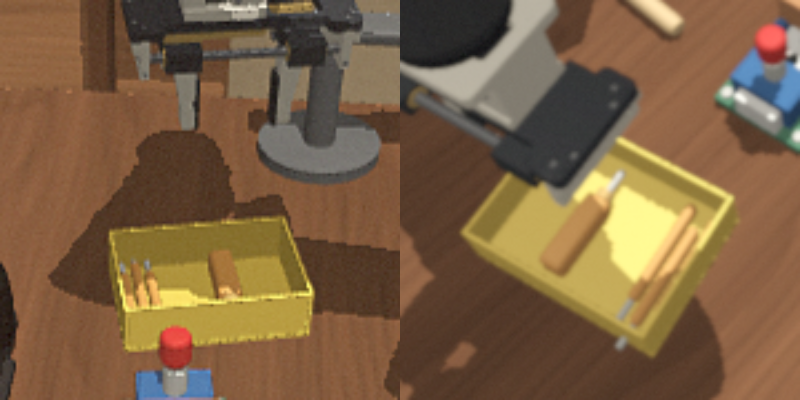

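The awl now lies flat on the yellow bin's free floor. Next is the heel block.

Emit:
carry_out:
  targets:
    - [-0.102,-0.027,0.008,0,0,0.005]
    - [-0.102,-0.027,0.008,0,0,0.005]
    - [-0.102,-0.026,0.008,0,0,0.005]
    - [-0.102,-0.026,0.008,0,0,0.005]
    - [-0.102,-0.025,0.008,0,0,0.005]
  hand: 0.8

```text
time_s: 8.28
tcp_pos: [0.5268, -0.0887, 0.1732]
eef_rot: [179.9, 0.0, -79.4]
contact_force: [0.8, 0.5, -0.3]
gripper_width: 0.0702
gripper_force: 0.0
```

Emit:
carry_out:
  targets:
    - [-0.102,-0.025,0.008,0,0,0.005]
    - [0,0,0,0,0,0]
    - [0,0,0,0,0,0]

```text
time_s: 8.65
tcp_pos: [0.5301, -0.0378, 0.1697]
eef_rot: [179.9, -0.0, -79.7]
contact_force: [0.6, -0.1, 0.7]
gripper_width: 0.0702
gripper_force: 0.0
```

Run:
```python
from h import *
st(); i=r.capture("wrist"); cv2.imwrite("pics/w3.png",i[:,:,::-1])
plan([.531,-.038,.043],[180,0,-79.6])
```

```text
8.65 [ 0.5301 -0.0378  0.1697] [179.9  -0.  -79.7] [ 0.6 -0.1  0.7] 0.0702 0.0
[-0.0, -0.001, 0.085, 0.0, -0.0, -0.001]
[-0.0, -0.001, 0.085, 0.0, -0.0, -0.001]
[-0.0, -0.001, 0.085, 0.0, -0.0, -0.001]
```

Emit:
carry_out:
  targets:
    - [0,-0.001,0.085,0,0,0]
    - [0,-0.001,0.085,0,0,0]
    - [0,0,0.065,0,0,0]
    - [0,0,0.02,0,0,0]
    - [0,0,0,0,0,0]

```text
time_s: 9.32
tcp_pos: [0.5316, -0.0385, 0.043]
eef_rot: [179.9, -0.0, -79.8]
contact_force: [-0.5, 0.0, 1.0]
gripper_width: 0.0702
gripper_force: 0.0
```

Emit:
carry_out:
  targets:
    - [0,0,0,0,0,0]
    - [0,0,0,0,0,0]
    - [0,0,0,0,0,0]
    - [0,0,0,0,0,0]
    - [0,0,0,0,0,0]
  hand: 0
  squeeze: 20

```text
time_s: 9.95
tcp_pos: [0.5323, -0.0374, 0.0441]
eef_rot: [-179.9, -0.0, -79.7]
contact_force: [-2.0, 0.4, 6.7]
gripper_width: 0.0497
gripper_force: 20.0
```

Emit:
carry_out:
  targets:
    - [0,0,-0.03,0,0,0]
    - [0,0,-0.1,0,0,0]
    - [0,0,-0.11,0,0,0]
    - [0,0,-0.07,0,0,0]
    - [0,0,0,0,0,0]

```text
time_s: 10.58
tcp_pos: [0.5331, -0.0373, 0.2022]
eef_rot: [-179.6, 0.0, -79.7]
contact_force: [-0.1, -0.5, -1.4]
gripper_width: 0.0499
gripper_force: 20.0
```

Run:
```python
from h import *
st(); i=r.capture("scene"); j=r.capture("side"); 
cv2.imwrite("pics/h1.png",np.hstack([cv2.resize(j[100:340,230:430],(400,480)),cv2.resize(i[130:350,220:420],(400,440))[:,:] if 0 else cv2.resize(i[130:370,220:420],(400,480))])[:,:,::-1])
u=np.radians(12.5); t=np.array([.548,.352])-.024*np.array([np.cos(u),np.sin(u)]); print(t)
plan([*t,.20],[180,0,-77.5])
```

```text
10.57 [ 0.5331 -0.0373  0.2022] [-179.6    0.   -79.7] [-0.1 -0.5 -1.4] 0.0499 19.999666213989258
[0.5245689  0.34680545]
[-0.108, -0.018, -0.0, -0.0, 0.0, -0.005]
[-0.108, -0.018, -0.0, -0.0, 0.0, -0.005]
[-0.108, -0.019, -0.0, -0.0, 0.0, -0.005]
[-0.108, -0.02, -0.0, -0.0, 0.0, -0.005]
[-0.108, -0.02, -0.0, -0.0, 0.0, -0.005]
[-0.108, -0.021, -0.0, -0.0, 0.0, -0.005]
[-0.108, -0.021, -0.0, -0.0, 0.0, -0.005]
```

View pics/h1.png

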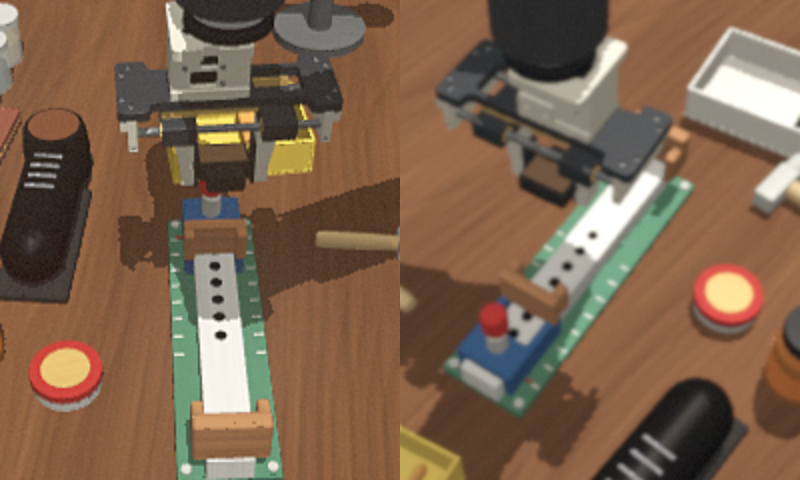

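The heel block is in the jaws and the rail is clear. Now I'll carry it to the white bin.

Emit:
carry_out:
  targets:
    - [-0.108,-0.018,0,0,0,-0.005]
    - [-0.108,-0.018,0,0,0,-0.005]
    - [-0.108,-0.019,0,0,0,-0.005]
    - [-0.108,-0.02,0,0,0,-0.005]
    - [-0.108,-0.02,0,0,0,-0.005]

```text
time_s: 11.3
tcp_pos: [0.5262, 0.2378, 0.1967]
eef_rot: [179.9, -0.1, -78.2]
contact_force: [0.7, 0.5, 0.7]
gripper_width: 0.0498
gripper_force: 20.0
```

Emit:
carry_out:
  targets:
    - [-0.108,-0.021,0,0,0,-0.005]
    - [-0.108,-0.021,0,0,0,-0.005]
    - [0,0,0,0,0,0]
    - [0,0,0,0,0,0]

```text
time_s: 11.8
tcp_pos: [0.5246, 0.3461, 0.1964]
eef_rot: [179.8, -0.1, -77.6]
contact_force: [0.8, -0.5, -0.5]
gripper_width: 0.0493
gripper_force: 20.0
```

Run:
```python
from h import *
st(); i=r.capture("scene"); j=r.capture("side"); 
cv2.imwrite("pics/h2.png",np.hstack([cv2.resize(j[260:480,200:420],(400,400)),cv2.resize(i[90:230,340:480],(400,400))])[:,:,::-1])
```

```text
11.8 [0.5246 0.3461 0.1964] [ 1.798e+02 -1.000e-01 -7.760e+01] [ 0.8 -0.5 -0.5] 0.0493 19.99965637922287
```

View pics/h2.png

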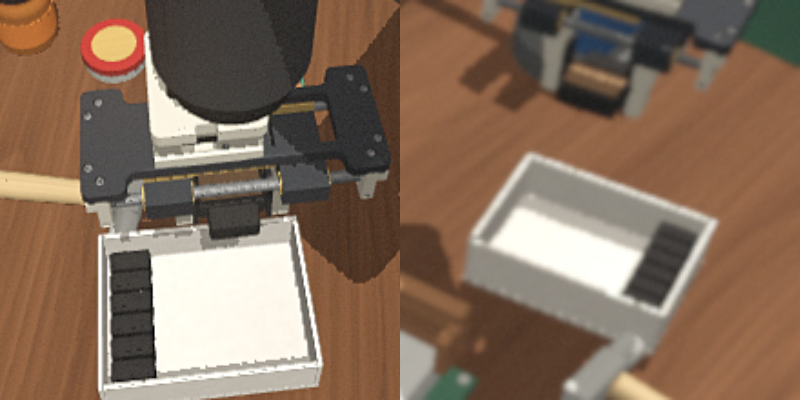

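The heel is over the white bin, which is free apart from the row of heels at its +x end (left in the side view).

Emit:
carry_out:
  targets:
    - [0,0,0.1,0,0,0]
    - [0,0,0.1,0,0,0]
    - [0,0,0.1,0,0,0]
    - [0,0,0.04,0,0,0]
    - [0,0,0.019,0,0,0]

```text
time_s: 12.52
tcp_pos: [0.5253, 0.3449, 0.0174]
eef_rot: [179.9, -0.1, -77.7]
contact_force: [-0.4, -0.1, 0.0]
gripper_width: 0.0495
gripper_force: 20.0
```

Emit:
carry_out:
  targets:
    - [0,0,0,0,0,0]
    - [0,0,0,0,0,0]
    - [0,0,0,0,0,0]
  hand: 0.7

```text
time_s: 12.9
tcp_pos: [0.526, 0.3471, 0.0199]
eef_rot: [-179.9, 0.1, -77.6]
contact_force: [-0.0, -0.1, 0.1]
gripper_width: 0.0612
gripper_force: 0.0
```

Emit:
carry_out:
  targets:
    - [0,0,-0.05,0,0,0]
    - [0,0,-0.1,0,0,0]
    - [0,0,-0.1,0,0,0]
    - [0,0,-0.1,0,0,0]
    - [0,0,-0.02,0,0,0]

```text
time_s: 13.52
tcp_pos: [0.5269, 0.3479, 0.2089]
eef_rot: [-179.6, 0.2, -77.6]
contact_force: [0.6, -0.5, -0.5]
gripper_width: 0.0612
gripper_force: 0.0
```

Run:
```python
from h import *
st(); i=r.capture("scene"); j=r.capture("side"); 
cv2.imwrite("pics/h3.png",np.hstack([cv2.resize(j[260:480,200:420],(400,400)),cv2.resize(i[90:230,340:480],(400,400))])[:,:,::-1])
# knob with unobstructed views
I={"scene":i,"side":j};C={n:cam(n) for n in I};B={"scene":(255,275,280,305),"side":(326,178,346,205)}
k=[cen(big(mask(I[n],(172,120,80),(180,255,255),B[n])|mask(I[n],(0,150,80),(6,255,255),B[n]))) for n in I]
print("knob",tri(C["scene"],k[0],C["side"],k[1]))
plan([.549,-.1445,.20],[180,0,-82.3])
```

```text
13.53 [0.5269 0.3479 0.2089] [-179.6    0.2  -77.6] [ 0.6 -0.5 -0.5] 0.0612 0.0Traceback (most recent call last):
  File "<stdin>", line 6, in <module>
  File "h.py", line 23, in big
    cs,_=cv2.findContours(m,cv2.RETR_EXTERNAL,cv2.CHAIN_APPROX_NONE); return max(cs,key=cv2.contourArea)[:,0,:]
                                                                             ~~~^^^^^^^^^^^^^^^^^^^^^^^^
ValueError: max() iterable argument is empty
```

View pics/h3.png

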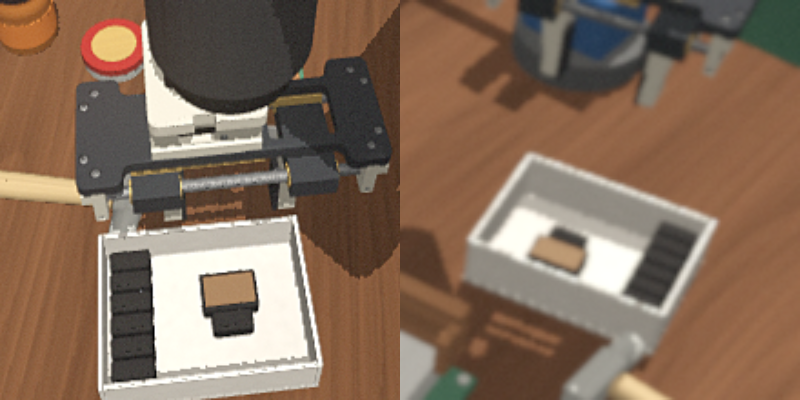

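The heel block lies flat in the white bin's free area. All 10 pictures are used, so I'll continue on numbers alone. Next is the knob.

Run:
```python
from h import *
plan([.548,-.1445,.20],[180,0,-82.3],10)
```

```text
[0.097, 0.017, 0.001, -0.0, 0.0, 0.008]
[0.097, 0.016, 0.001, -0.0, 0.0, 0.008]
[0.097, 0.015, 0.001, -0.0, 0.0, 0.008]
[0.097, 0.014, 0.001, -0.0, 0.0, 0.008]
[0.097, 0.014, 0.001, -0.0, 0.0, 0.008]
[0.098, 0.013, 0.001, -0.0, 0.0, 0.008]
[0.098, 0.012, 0.001, -0.0, 0.0, 0.008]
[0.098, 0.011, 0.001, -0.0, 0.0, 0.008]
[0.098, 0.01, 0.001, -0.0, 0.0, 0.008]
[0.098, 0.01, 0.001, -0.0, 0.0, 0.008]
```

Emit:
carry_out:
  targets:
    - [0.097,0.017,0,0,0,0.008]
    - [0.097,0.016,0,0,0,0.008]
    - [0.097,0.015,0,0,0,0.008]
    - [0.097,0.014,0,0,0,0.008]
    - [0.097,0.014,0,0,0,0.008]
  squeeze: 5

```text
time_s: 14.25
tcp_pos: [0.5354, 0.0995, 0.2021]
eef_rot: [179.9, -0.0, -80.0]
contact_force: [0.4, 0.7, 0.2]
gripper_width: 0.0617
gripper_force: 0.0
```

Emit:
carry_out:
  targets:
    - [0.098,0.013,0,0,0,0.008]
    - [0.098,0.012,0,0,0,0.008]
    - [0.098,0.011,0,0,0,0.008]
    - [0.098,0.01,0,0,0,0.008]
    - [0.098,0.01,0,0,0,0.008]

```text
time_s: 14.88
tcp_pos: [0.5462, -0.1466, 0.202]
eef_rot: [179.9, 0.0, -82.4]
contact_force: [-0.1, 0.3, 1.5]
gripper_width: 0.0615
gripper_force: 0.0
```

Emit:
carry_out:
  targets:
    - [0,0,0,0,0,0]
    - [0,0,0,0,0,0]
    - [0,0,0,0,0,0]

```text
time_s: 15.25
tcp_pos: [0.5469, -0.1442, 0.2031]
eef_rot: [180.0, 0.0, -82.3]
contact_force: [0.5, -0.2, 0.6]
gripper_width: 0.061
gripper_force: 0.0
```

Run:
```python
from h import *
st()
I={"scene":r.capture("scene"),"side":r.capture("side")};C={n:cam(n) for n in I};B={"scene":(255,275,280,305),"side":(326,178,346,205)}
for n in I:
    m=mask(I[n],(172,120,80),(180,255,255),B[n])|mask(I[n],(0,150,80),(6,255,255),B[n]); print(n,m.sum()//255)
m=mask(I["side"],(172,120,80),(180,255,255),B["side"])|mask(I["side"],(0,150,80),(6,255,255),B["side"])
if m.any(): print(plane(C["side"],[cen(big(m))],.1))
plan([.548,-.1445,.09],[180,0,-82.3])
```

```text
15.25 [ 0.5469 -0.1442  0.2031] [180.    0.  -82.3] [ 0.5 -0.2  0.6] 0.061 0.0
scene 185
side 161
[[ 0.55014236 -0.1428139   0.1       ]]
[0.001, -0.001, 0.113, 0.0, 0.0, -0.0]
[0.001, -0.001, 0.113, 0.0, 0.0, -0.0]
```

Emit:
carry_out:
  targets:
    - [0,-0.002,0.07,0,0,0]
    - [0,0,0.07,0,0,0]
    - [0,0,0.06,0,0,0]
    - [0,0,0.024,0,0,0]
    - [0,0,0,0,0,0]

```text
time_s: 15.98
tcp_pos: [0.5481, -0.1446, 0.0914]
eef_rot: [179.9, -0.0, -82.4]
contact_force: [0.5, 0.4, 0.1]
gripper_width: 0.0612
gripper_force: 0.0
```

Emit:
carry_out:
  targets:
    - [0,0,0,0,0,0]
    - [0,0,0,0,0,0]
    - [0,0,0,0,0,0]
    - [0,0,0,0,0,0]
    - [0,0,0,0,0,0]
  hand: 0
  squeeze: 8

```text
time_s: 16.6
tcp_pos: [0.549, -0.1449, 0.092]
eef_rot: [-179.9, -0.0, -82.4]
contact_force: [2.8, -0.4, 0.6]
gripper_width: 0.0272
gripper_force: 8.0
```

Emit:
carry_out:
  targets:
    - [0,0,0,0,0,0]
    - [0,0,0,0,0,0]

```text
time_s: 16.85
tcp_pos: [0.549, -0.1449, 0.092]
eef_rot: [-179.9, -0.0, -82.4]
contact_force: [2.7, 0.6, 2.3]
gripper_width: 0.0275
gripper_force: 8.0
```

Emit:
carry_out:
  targets:
    - [0,0,0,0,0,0]
    - [0,0,0,0,0,0]
  squeeze: 50

```text
time_s: 17.1
tcp_pos: [0.5489, -0.1449, 0.092]
eef_rot: [-179.9, -0.0, -82.4]
contact_force: [5.5, 0.9, 4.4]
gripper_width: 0.0261
gripper_force: 50.0
```

Emit:
carry_out:
  targets:
    - [0,0,-0.012,0,0,0]
    - [0,0,-0.012,0,0,0]
    - [0,0,-0.006,0,0,0]
    - [0,0,0,0,0,0]
    - [0,0,0,0,0,0]

```text
time_s: 17.73
tcp_pos: [0.5488, -0.1448, 0.1054]
eef_rot: [-180.0, 0.0, -82.4]
contact_force: [10.1, -0.2, -10.6]
gripper_width: 0.0266
gripper_force: 50.0
```

Emit:
carry_out:
  targets:
    - [0,-0.002,-0.004,0,0,0]
    - [0,0,0,0,0,0]
    - [0,0,0,0,0,0]

```text
time_s: 18.1
tcp_pos: [0.5488, -0.1447, 0.1069]
eef_rot: [179.9, 0.0, -82.4]
contact_force: [7.8, -1.1, -9.7]
gripper_width: 0.0265
gripper_force: 50.0
```

Emit:
carry_out:
  targets:
    - [-0.012,-0.002,0,0,0,0]
    - [-0.013,0,0,0,0,0]
    - [-0.013,0,0,0,0,0]
    - [-0.012,0,0,0,0,0]
    - [0,0,0,0,0,0]

```text
time_s: 18.73
tcp_pos: [0.5455, -0.1193, 0.1066]
eef_rot: [179.8, 0.1, -82.4]
contact_force: [5.0, 2.0, -9.8]
gripper_width: 0.0262
gripper_force: 50.0
```

Emit:
carry_out:
  targets:
    - [0,0,0,0,0,0]
    - [0,0,0,0,0,0]

```text
time_s: 18.98
tcp_pos: [0.5455, -0.1193, 0.1065]
eef_rot: [179.8, 0.1, -82.5]
contact_force: [5.5, 1.6, -9.8]
gripper_width: 0.0263
gripper_force: 50.0
```

Emit:
carry_out:
  targets:
    - [0,0,0.008,0,0,0]
    - [0,0,0.008,0,0,0]
    - [0,0,0.006,0,0,0]
    - [0,0,0,0,0,0]
    - [0,0,0,0,0,0]

```text
time_s: 19.6
tcp_pos: [0.5455, -0.1194, 0.0958]
eef_rot: [179.8, 0.1, -82.5]
contact_force: [4.4, 2.6, -7.8]
gripper_width: 0.0265
gripper_force: 50.0
```

Emit:
carry_out:
  targets:
    - [0,0,0.005,0,0,0]
    - [0,0,0.004,0,0,0]
    - [0,0,0,0,0,0]
    - [0,0,0,0,0,0]

```text
time_s: 20.1
tcp_pos: [0.5458, -0.1199, 0.0925]
eef_rot: [179.9, 0.0, -82.4]
contact_force: [0.7, 3.5, -8.3]
gripper_width: 0.0267
gripper_force: 50.0
```

Emit:
carry_out:
  targets:
    - [0,0,0.004,0,0,0]
    - [0,0,0,0,0,0]
    - [0,0,0,0,0,0]

```text
time_s: 20.48
tcp_pos: [0.546, -0.1205, 0.092]
eef_rot: [179.9, -0.0, -82.4]
contact_force: [-4.6, 0.5, 4.9]
gripper_width: 0.0263
gripper_force: 50.0
```

Emit:
carry_out:
  targets:
    - [0,0,0.004,0,0,0]
    - [0,0,0,0,0,0]
    - [0,0,0,0,0,0]

```text
time_s: 20.85
tcp_pos: [0.5463, -0.1211, 0.0918]
eef_rot: [180.0, -0.1, -82.4]
contact_force: [-10.0, 0.9, 21.0]
gripper_width: 0.0262
gripper_force: 50.0
```

Emit:
carry_out:
  targets:
    - [0,0,-0.0015,0,0,0]
    - [0,0,0,0,0,0]
    - [0,0,0,0,0,0]
    - [0,0,0,0,0,0]

```text
time_s: 21.35
tcp_pos: [0.5462, -0.1211, 0.0919]
eef_rot: [180.0, -0.1, -82.4]
contact_force: [-8.4, -0.6, 15.7]
gripper_width: 0.0265
gripper_force: 50.0
```

Emit:
carry_out:
  targets:
    - [0,0,0,0,0,0]
    - [0,0,0,0,0,0]
    - [0,0,0,0,0,0]
    - [0,0,0,0,0,0]

```text
time_s: 21.85
tcp_pos: [0.5462, -0.121, 0.0919]
eef_rot: [180.0, -0.1, -82.4]
contact_force: [-6.9, -0.7, 14.9]
gripper_width: 0.0265
gripper_force: 50.0
```

```bash
python3 -c "
from plant import r
print(r.close_job())"
```

```text
the job is handed in; nothing more can be done
None
```

The job is handed in at about 22 s: the awl is in the yellow bin, the heel is in the white bin, and the heel section sits one hole nearer the toe cup. The knob is still gripped and pressed down with about 15 N. The pin being home rests on TCP height and force readings, since I had used all 10 picture views by then.

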